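# Roll down the veneer slats of a display panel

### The job

One of the two display panels still has its veneer slats standing proud on their blue tacky pads. Take the brayer from its grey rest and roll it, pressed down with a steady force but never so hard that its spring neck bottoms out, along that panel from one end to the other until every slat is flush with the rim; touch that panel only with the brayer, leave the finished panel and the other things alone. Then stand the brayer back upright in the middle of its rest and let go.

Things in the scene. Friction and masses are not known exactly. Their poses are not given: they have to be found in the camera images.
- brayer: Red grip of the brayer (hand roller), loose, 0.32 kg in all, upright on its grey rest: 22 mm thick along its x (rolling direction; best gripped so), 46 mm along y (parallel to the axle), 60 mm high; origin at the grip's centre, z up, 122 mm above the counter when on the rest. With the spring slack the roller's lowest point is 116 mm below the origin
- brayer_yoke (a joint): how far the brayer's spring neck is compressed, m: 0 slack, 0.025 bottomed. The neck needs 4 N to begin to move and then 0.5 N more per mm (9 N at 10 mm, 14 N at 20 mm)
- brayer_roller (a joint): turning angle of the brayer's roller, rad; it turns freely on its axle
- roller_center (a point): centre of the brayer's black rubber roller (diameter 44 mm, 52 mm wide), on its axle; moves with the spring neck. 26 mm above it is the underside of an aluminium cross bar, 110 mm long (parallel to the axle), 40 mm deep, 8 mm thick; that underside is 68 mm below the grip's centre with the spring slack
- rest: grey fixed rest of the brayer: foot plate 70 x 114 mm with two uprights, 54 mm high, 60 mm long along x, 14 mm thick, 84 mm apart inside along y. The brayer's cross bar lies across their tops, the brayer's axes along the rest's, and the roller hangs between them. Origin under its centre on the counter
- rest_top (a point): centre of the rest at the height of the uprights' tops, 54 mm above the counter
- panel_loose: panel not yet rolled: fixed dark wood tray 152 mm (x) by 90 mm (y), rim 14 mm above the counter, with a sheet of 7 light veneer slats side by side along x, each 20 x 72 mm, on blue tacky pads, tops up to 6 mm above the rim; blue shows along both sides, over the rim, until pressed home. A slat goes down under about 3 N, stays there, and stops flush. Origin under its centre on the counter
- panel_done: the finished display panel, the same but with all slats already flush with the rim, so no blue shows. Either panel may be the left or the right one
- slat_0 (a joint): how far slat 0 of the unfinished panel has been pressed down, m: 0 fully proud, 0.006 flush with the rim; slat centre at x = -60 mm in the panel's frame
- slat_1 (a joint): how far slat 1 of the unfinished panel has been pressed down, m: 0 fully proud, 0.006 flush with the rim; slat centre at x = -40 mm in the panel's frame
- slat_2 (a joint): how far slat 2 of the unfinished panel has been pressed down, m: 0 fully proud, 0.006 flush with the rim; slat centre at x = -20 mm in the panel's frame
- slat_3 (a joint): how far slat 3 of the unfinished panel has been pressed down, m: 0 fully proud, 0.006 flush with the rim; slat centre at x = +0 mm in the panel's frame
- slat_4 (a joint): how far slat 4 of the unfinished panel has been pressed down, m: 0 fully proud, 0.006 flush with the rim; slat centre at x = +20 mm in the panel's frame
- slat_5 (a joint): how far slat 5 of the unfinished panel has been pressed down, m: 0 fully proud, 0.006 flush with the rim; slat centre at x = +40 mm in the panel's frame
- slat_6 (a joint): how far slat 6 of the unfinished panel has been pressed down, m: 0 fully proud, 0.006 flush with the rim; slat centre at x = +60 mm in the panel's frame
- wax_stamp: bystander, loose: seal stamp, brass with dark turned handle, 25 mm wide, 78 mm high, standing; origin under its centre
- pick_cup: bystander, loose: glass with wooden tasting picks, 47 mm wide, 96 mm high; origin under its centre

How it is judged:
By the outcome, as a careful person would: the job done as asked, in the order asked, and still so for the second after the job is handed in, with the robot touching nothing.
It also fails if it takes over 48 s, if anything falls off the work surface, if the arm or the gripper's body presses on something with over 40 N, if the wrist force passes 120 N, or if a joint passes its speed limit or range.

### The arm

A 6-joint arm with a two-finger parallel gripper is mounted at the origin on a cart in front of the work surface, level with it; the furniture and walls round the work are solid. World frame = base frame: x ahead of the robot, y to its left, z up, the work surface at z = 0. Lengths are in m, angles in rad, forces in N, time in s.
With the tool pointing down it reaches from about 0.35 to 0.8 m from the base axis. Payload 7.3 kg.
Tool frame: the origin (TCP) lies midway between the tips of the shut fingers; the grasp point (between the pads) lies 19 mm behind it; z points along the fingers, y is the line along which they close (so a half turn about z gives the same grasp; the last joint's range is limited). The gripper opens to 85 mm and grips with 20 to 120 N. Pads are 22 mm wide; open, the fingers measure 114 mm over their backs; the gripper's body (76 mm by 85 mm) begins 54 mm behind the grasp point. The pads swing forward as they close: fully open they stand 13 mm farther back than shut.
Start: joints at [-1.393, 0.342, 1.524, -0, 1.275, -0.146], TCP at [0.167, -0.498, 0.231] pointing down, gripper open.
Joint ranges: [-2.53, 2.53], [-0.77, 2.02], [0.04, 2.7], [-1, 4.14], [0.28, 2.66], [-3.11, 3.11]. Speed limits (rad/s): [2.57, 2.57, 3.14, 3.14, 3.14, 3.14].

### API

Orientations are given as a rotation vector (axis times angle).
In Python, from plant import robot gives the robot as it stands.
- The arm moves only by the shell command python3 -m jog 'ROWS' [FORCE]. ROWS is JSON, a list that holds one entry, the list of rows, each a list of 7 numbers: the shift along the tool's x, y, z in mm, then the turn, a rotation vector about the tool's x, y, z in degrees, then the finger opening in mm, from 0 to 85.4. In form: [[[dx, dy, dz, ax, ay, az, jaw], ...]]. A call has 1 to 5 rows; each row is the pose to reach, as a shift and turn from the pose commanded when the call began, along the tool's axes at that moment; what a row does not reach only later rows make up. A row lasts 1/10 s, in which the tool goes at most 50 mm and 8.59 degrees, less where a joint would pass 70% of its speed; a pose out of reach is approached as far as the arm can. A call with a gripper value outside its range is refused whole. The fingers move at their own pace and stop on an object; FORCE is the grip in N (left out, the last holds). Time passes only in rows, so rows that repeat a pose let the fingers close. It gives the time, the measured TCP pose, the force, the opening and the grip force at its end, in the units of the state.
- robot.read_state(): the state, without advancing time (a new reading comes with each control period).
- robot.get_image(name): name is "scene" or "side" or "wrist"; returns a dict with "color" (384x512x3 uint8, blue, green, red), "range_z" (384x512 float32, m along the optical axis (not along the pixel's ray), 0 where there is no reading), "vfov" (degrees; the focal length in pixels is half the picture's height over the tangent of half this angle, whatever the lens; pixels are square), "cx", "cy" (the principal point, pixels), "R" (3x3) and "t" (3): a world point X has camera coordinates R X + t; the wrist camera has in their place "T_tool_cam" (4x4, takes a point from camera to tool coordinates, whose origin is the TCP and whose axes are the flange's). Camera axes: x right, y down, z forward; pixel columns grow to the right and rows downward; lengths in m; the calibration is good to about 2 mm. A picture is of the moment at which its call begins: read the wrist's pose just before it.
- robot.hand_in(): hands the job in; it is judged then, once.
Trained networks look in the newest picture that a camera, given by its name, has taken for a name from the list of things; names that differ only in an ending like _2 or _b are one class to them, and where a whole thing is asked for, a point or a joint stands for the part that bears it (a point fixed in the world has none). Each returns a list of dicts, best first, with "confidence" (0 to 1); they miss things now and then, are a little off and sometimes report something else, mostly with a low value. They report only what shows in the picture. A call takes as long as a camera call.
- robot.trace(camera, target): "region" (384x512 bool, what is visible of it).
- robot.place_of(camera, target): "centre" ([x, y, z] in m, in world coordinates, good to about 4 mm: a listed point, or the origin of a listed thing).
The state is a dict: "time": time; "joint_positions": joint angles; "qd": joint speeds; "tau": joint torques, N m; "ee_pos": TCP position; "orientation": TCP orientation; "contact_force": force on the tool from outside, world axes, zero at the start; "ft_torque": the same for the moment, N m; "gripper_width": finger opening in m; "grip_force": force on a finger pad.
Only numpy, scipy, OpenCV 4.12 (cv2) and the standard library are available. Lean on these libraries where they do the work, as an engineer would, in place of code of your own. Each camera call takes 0.05 s, during which the arm holds its last target. There are 200 camera calls.

## Working session

There is one attempt and no reset: what is moved stays moved. The work goes in short steps, Python scripts to look and compute and a shell command to move; the robot and the scene stay as the last step left them, time stands still between calls to the robot, and variables do not carry over. Pictures are saved under pics/ and viewed, at most 10 in all, crops included, and the job is handed in when it is done.

```bash
ls; mkdir -p pics; cat > h.py <<'E'
import numpy as np, cv2
from scipy.spatial.transform import Rotation as Ro
from plant import robot
def cloud(im,T=None):
    d=im["range_z"];f=192/np.tan(np.radians(im["vfov"])/2)
    v,u=np.mgrid[:384,:512]
    P=np.stack([(u-im["cx"])/f*d,(v-im["cy"])/f*d,d],-1)
    if "R" in im: return (P-np.array(im["t"]))@np.array(im["R"])
    A=T@np.array(im["T_tool_cam"]); return P@A[:3,:3].T+A[:3,3]
def tool():
    s=robot.read_state();T=np.eye(4);T[:3,:3]=Ro.from_rotvec(s["orientation"]).as_matrix();T[:3,3]=s["ee_pos"];return T
E
python3 - <<'E'
from h import *
s=robot.read_state();print({k:np.round(v,3) for k,v in s.items()});print(tool().round(3))
ims=[]
for c in("scene","side"):
    im=robot.get_image(c);ims.append(im["color"]);W=cloud(im)
    for n in("brayer","rest","panel_loose","panel_done","wax_stamp","pick_cup","roller_center","rest_top"):
        p=robot.place_of(c,n)
        print(c,n,[(np.round(q["centre"],3),round(q["confidence"],2)) for q in p[:2]])
        if n in("brayer","rest","panel_loose","panel_done"):
            t=robot.trace(c,n)
            if t:
                r=t[0]["region"]&(im["range_z"]>0);X=W[r]
                if len(X)>20: print('  z',np.percentile(X[:,2],[2,50,98]).round(3),'rect of top',cv2.minAreaRect((X[:,:2][(X[:,2]>np.percentile(X[:,2],98)-.006)]*1000).astype(np.float32)))
cv2.imwrite("pics/a.png",cv2.resize(np.vstack(ims),(800*512//682//1,600*1)) if 0 else cv2.resize(np.hstack(ims),(800,300)))
E
```

```text
pics
{'time': np.float64(0.0), 'joint_positions': array([-1.393,  0.343,  1.525,  0.   ,  1.275, -0.146]), 'qd': array([-0.002,  0.   , -0.001, -0.   , -0.001,  0.   ]), 'tau': array([ 0.0000e+00, -4.3368e+01, -2.4601e+01, -0.0000e+00,  8.0000e-03,
       -0.0000e+00]), 'ee_pos': array([ 0.167, -0.497,  0.231]), 'orientation': array([-3.099, -0.506,  0.   ]), 'contact_force': array([-0.514,  0.387, -0.792]), 'ft_torque': array([-0.013, -0.011, -0.026]), 'grip_force': np.float64(0.0), 'gripper_width': np.float64(0.085)}
[[ 0.948  0.318 -0.     0.167]
 [ 0.318 -0.948  0.002 -0.497]
 [ 0.    -0.002 -1.     0.231]
 [ 0.     0.     0.     1.   ]]
scene brayer []
scene rest []
scene panel_loose [(array([ 0.504, -0.087,  0.002]), 0.79)]
  z [0.001 0.017 0.021] rect of top ((501.8674621582031, -79.0797119140625), (86.84095764160156, 143.14039611816406), 88.30553436279297)
scene panel_done [(array([0.503, 0.084, 0.001]), 0.78)]
  z [-0.     0.012  0.016] rect of top ((507.81170654296875, 102.54457092285156), (117.47206115722656, 154.92889404296875), 70.82400512695312)
scene wax_stamp [(array(
[... 547 characters left out ...]
side panel_loose [(array([ 0.5  , -0.086, -0.002]), 0.81)]
  z [0.002 0.019 0.023] rect of top ((503.0317077636719, -81.901611328125), (148.2323455810547, 90.46293640136719), 1.1927152872085571)
side panel_done [(array([ 0.504,  0.088, -0.001]), 0.72)]
  z [0.005 0.015 0.018] rect of top ((437.8912658691406, 173.76210021972656), (151.2720947265625, 387.8866271972656), 36.388458251953125)
side wax_stamp [(array([ 0.625,  0.206, -0.004]), 0.5)]
side pick_cup [(array([ 0.672,  0.108, -0.   ]), 0.63)]
side roller_center [(array([ 0.438, -0.346,  0.03 ]), 0.79), (array([ 0.624,  0.208, -0.002]), 0.61)]
side rest_top [(array([ 0.44 , -0.341,  0.058]), 0.88), (array([ 0.622,  0.206, -0.003]), 0.5)]
```

View pics/a.png

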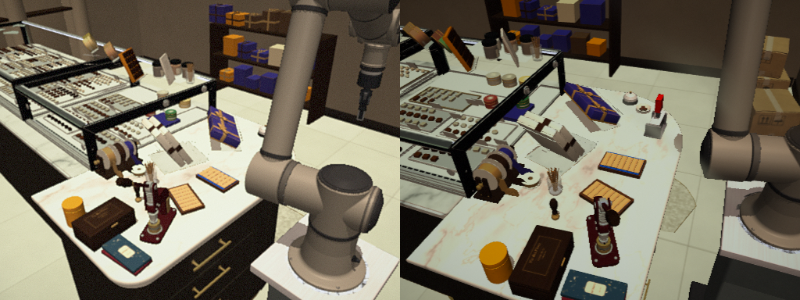

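The left image (scene) shows the loose panel, blue-edged, at (217,178), and the brayer is hidden behind the arm. In the right image (side), the red brayer is on its rest at (658,103) and the loose panel is at (623,163). Both views agree, so I'm moving above the brayer.

```bash
python3 -m jog '[[[150,-30,-50,0,0,-43,85],[150,-30,-50,0,0,-43,85],[150,-30,-50,0,0,-43,85],[150,-30,-50,0,0,-43,85],[150,-30,-50,0,0,-43,85]]]' && python3 - <<'E'
from h import *
T=tool();print(T.round(3))
d=np.array([.437,-.343,.30])-T[:3,3];print((T[:3,:3].T@d*1000).round(1), np.degrees(np.arctan2(T[1,0],T[0,0])))
E
```

```text
time: 1.8
ee_pos: [0.3018, -0.4205, 0.2824]
orientation: [2.69, 1.619, 0.0]
contact_force: [-0.1, -0.9, -0.4]
gripper_width: 0.0853
grip_force: 0.0
[[ 0.468  0.884  0.001  0.302]
 [ 0.884 -0.468 -0.002 -0.421]
 [-0.001  0.002 -1.     0.282]
 [ 0.     0.     0.     1.   ]]
[131.8  83.2 -17.6] 62.08265581516593
```

```bash
python3 -m jog '[[[132,83,-18,0,0,-27,85],[132,83,-18,0,0,-27,85],[132,83,-18,0,0,-27,85],[132,83,-18,0,0,-27,85],[132,83,-18,0,0,-27,85]]]' && python3 - <<'E'
from h import *
T=tool();print(T.round(3))
im=robot.get_image("wrist");W=cloud(im,T)
print(np.array(im["T_tool_cam"]).round(3))
for n in("brayer","rest"):
    print(n,[(np.round(q["centre"],3),round(q["confidence"],2)) for q in robot.place_of("wrist",n)[:1]])
    t=robot.trace("wrist",n)
    if t:
        X=W[t[0]["region"]&(im["range_z"]>.05)];h=np.percentile(X[:,2],98)
        print(h.round(3),[ (cv2.minAreaRect((X[(X[:,2]>a)&(X[:,2]<b)][:,:2]*1000).astype(np.float32)) if ((X[:,2]>a)&(X[:,2]<b)).sum()>5 else 0) for a,b in((h-.006,h+.006),(.045,.07))])
cv2.imwrite("pics/b.png",im["color"])
np.save("Wb.npy",W)
E
```

```text
time: 2.3
ee_pos: [0.4366, -0.3442, 0.2992]
orientation: [-2.247, -2.195, 0.0]
contact_force: [-0.3, -0.1, 0.2]
gripper_width: 0.085
grip_force: 0.0
[[ 0.023  1.    -0.     0.437]
 [ 1.    -0.023 -0.    -0.344]
 [-0.    -0.    -1.     0.299]
 [ 0.     0.     0.     1.   ]]
[[-0.001 -0.964 -0.264  0.067]
 [ 1.    -0.001  0.    -0.001]
 [-0.001 -0.264  0.964 -0.142]
 [ 0.     0.     0.     1.   ]]
brayer [(array([ 0.438, -0.347,  0.117]), 0.59)]
0.152 [((436.32757568359375, -344.0135192871094), (45.47061538696289, 21.45602035522461), 88.64977264404297), ((436.98760986328125, -344.50421142578125), (108.68462371826172, 38.954837799072266), 87.89911651611328)]
rest [(array([ 0.441, -0.342, -0.   ]), 0.94)]
0.054 [((439.798583984375, -340.6827697753906), (110.84892272949219, 59.28171157836914), 87.32491302490234), ((439.8024597167969, -340.6561279296875), (110.90522766113281, 59.281150817871094), 87.32793426513672)]
```

View pics/b.png

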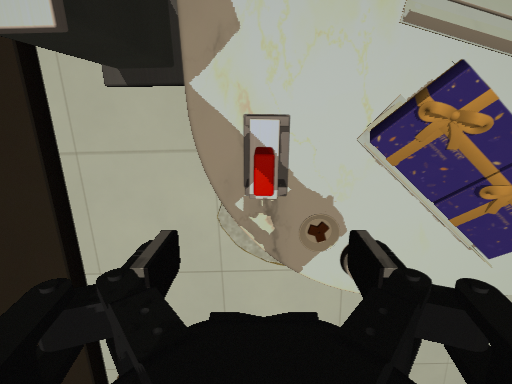

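The wrist view shows the red grip at (263,172) on its rest, (266,155). The bowl at (319,231) is clear of the fingers' path. The tool is centred over the grip within 1 mm, so I'm descending and gripping.

```bash
python3 -m jog '[[[0,0,50,0,0,0.8,85],[0,0,100,0,0,0.8,85],[0,0,145,0,0,0.8,85],[0,0,180,0,0,0.8,85],[0,0,196,0,0,0.8,85]]]' && python3 -m jog '[[[0,0,0,0,0,0,50],[0,0,0,0,0,0,30],[0,0,0,0,0,0,10],[0,0,0,0,0,0,10],[0,0,0,0,0,0,10]]]' 70 &&  python3 -m jog '[[[0,0,0,0,0,0,10],[0,0,0,0,0,0,10],[0,0,0,0,0,0,10]]]' 70; python3 -c "
from h import *
W=np.load('Wb.npy');P=W[231,319];print(P, W[172,263])
print(tool().round(3))"
```

```text
time: 3.05
ee_pos: [0.4331, -0.3446, 0.0998]
orientation: [-2.264, -2.17, 0.0]
contact_force: [-0.2, -0.1, -0.1]
gripper_width: 0.085
grip_force: 0.0
time: 3.55
ee_pos: [0.4362, -0.3458, 0.1047]
orientation: [2.263, 2.175, -0.0]
contact_force: [0.1, -1.0, 3.0]
gripper_width: 0.0213
grip_force: 68.4
time: 3.85
ee_pos: [0.4362, -0.3457, 0.1039]
orientation: [2.263, 2.175, -0.0]
contact_force: [2.1, -1.7, 3.5]
gripper_width: 0.0209
grip_force: 68.3
[ 0.52534259 -0.47601007  0.00482227] [ 0.43535142 -0.34116054  0.15023721]
[[ 0.04   0.999  0.002  0.436]
 [ 0.999 -0.04  -0.002 -0.346]
 [-0.002  0.002 -1.     0.104]
 [ 0.     0.     0.     1.   ]]
```

```bash
python3 -m jog '[[[0,0,-25,0,0,0,10],[0,0,-60,0,0,0,10],[10,0,-90,0,0,0,10],[50,0,-110,0,0,0,10],[100,0,-110,0,0,0,10]]]' && python3 -m jog '[[[50,0,0,0,0,0,10],[90,0,0,0,0,0,10],[110,0,0,0,0,0,10],[110,0,0,0,0,0,10],[110,0,0,0,0,0,10]]]' && python3 - <<'E'
from h import *
T=tool();print(T.round(3), np.round(robot.read_state()["contact_force"],1))
im=robot.get_image("wrist");W=cloud(im,T)
for n in("panel_loose","brayer"):
    print(n,[(np.round(q["centre"],3),round(q["confidence"],2)) for q in robot.place_of("wrist",n)[:1]])
    t=robot.trace("wrist",n)
    if t:
        m=t[0]["region"]&(im["range_z"]>.05);X=W[m]
        print(np.percentile(X[:,2],[2,50,98]).round(3))
        lo=X[:,2]>(.009 if n!="brayer" else .2)
        if lo.sum()>9: print(cv2.minAreaRect((X[lo][:,:2]*1000).astype(np.float32)))
cv2.imwrite("pics/c.png",im["color"])
E
```

```text
time: 4.35
ee_pos: [0.44, -0.2457, 0.215]
orientation: [2.266, 2.172, 0.001]
contact_force: [1.9, 1.0, -3.6]
gripper_width: 0.0214
grip_force: 71.6
time: 4.85
ee_pos: [0.4435, -0.1349, 0.2127]
orientation: [-2.263, -2.177, 0.002]
contact_force: [-0.7, -0.5, -2.6]
gripper_width: 0.0211
grip_force: 71.6
[[ 0.038  0.999 -0.002  0.443]
 [ 0.999 -0.038  0.    -0.135]
 [ 0.    -0.002 -1.     0.213]
 [ 0.     0.     0.     1.   ]] [-0.7 -0.5 -2.6]
panel_loose [(array([ 0.504, -0.084, -0.002]), 0.64)]
[0.012 0.018 0.02 ]
((502.633056640625, -83.50209045410156), (90.00717163085938, 152.0235137939453), 89.20645141601562)
brayer [(array([ 0.446, -0.138,  0.229]), 0.62)]
[0.168 0.245 0.26 ]
((442.87530517578125, -128.84954833984375), (38.289764404296875, 27.755788803100586), 89.28253936767578)
```

View pics/c.png

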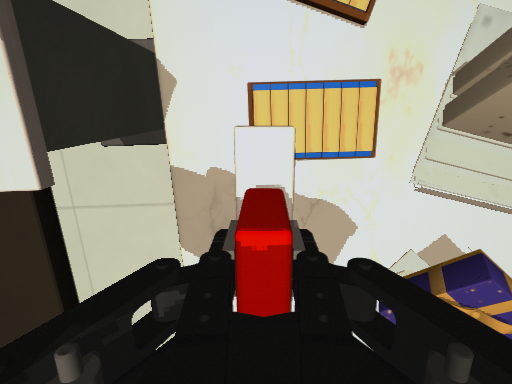

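The wrist view shows the loose panel with blue edges at (250–380, 82–158). The brayer is upright in the jaw. The measured centre is (0.503, -0.0835), size 152x90 mm and yaw -0.8°, all consistent. I'm moving to just above slat 0.

```bash
python3 -m jog '[[[40,-5,20,0,0,-1.4,10],[52,-5,50,0,0,-1.4,10],[52,-5,75,0,0,-1.4,10],[52,-5,85,0,0,-1.4,10],[52,-5,85,0,0,-1.4,10]]]' && python3 - <<'E'
from h import *
T=tool();print(T.round(4))
for p in([.440,-.0827,.104],[.5660,-.0844,.102]): print((T[:3,:3].T@(np.array(p)-T[:3,3])*1000).round(1))
E
```

```text
time: 5.6
ee_pos: [0.4404, -0.0834, 0.1273]
orientation: [-2.238, -2.202, 0.002]
contact_force: [0.9, 0.1, -2.0]
gripper_width: 0.0212
grip_force: 71.5
[[ 1.610e-02  9.999e-01 -2.600e-03  4.404e-01]
 [ 9.999e-01 -1.610e-02  8.000e-04 -8.340e-02]
 [ 8.000e-04 -2.600e-03 -1.000e+00  1.273e-01]
 [ 0.000e+00  0.000e+00  0.000e+00  1.000e+00]]
[ 0.7 -0.4 23.3]
[  1.  125.6  25. ]
```

```bash
python3 -m jog '[[[0,0,7,0,0,0,10],[0,0,13,0,0,0,10],[0,0,19,0,0,0,10],[0,0,25,0,0,0,10],[0,0,25,0,0,0,10]]]'; python3 -m jog '[[[0,0,0,0,0,0,10],[0,0,0,0,0,0,10]]]'; python3 -c "
from h import *
print(tool().round(4))"
```

```text
time: 6.1
ee_pos: [0.4417, -0.0838, 0.1036]
orientation: [2.237, 2.203, 0.001]
contact_force: [-2.0, -1.4, 7.8]
gripper_width: 0.0213
grip_force: 73.0
time: 6.3
ee_pos: [0.4418, -0.0838, 0.1041]
orientation: [2.237, 2.203, 0.001]
contact_force: [-1.3, -1.7, 6.3]
gripper_width: 0.0211
grip_force: 73.1
[[ 0.0152  0.9999  0.0021  0.4418]
 [ 0.9999 -0.0152 -0.0014 -0.0838]
 [-0.0014  0.0021 -1.      0.1041]
 [ 0.      0.      0.      1.    ]]
```

```bash
python3 -m jog '[[[0,6,1,0,0,0,10],[0,16,1,0,0,0,10],[0,26,1,0,0,0,10],[0,36,1,0,0,0,10],[0,46,1,0,0,0,10]]]'; python3 -m jog '[[[0,10,0,0,0,0,10],[0,20,0,0,0,0,10],[0,30,0,0,0,0,10],[0,36,0,0,0,0,10],[0,36,0,0,0,0,10]]]'; python3 -c "
from h import *
print(tool().round(4))"
```

```text
time: 6.8
ee_pos: [0.4878, -0.0844, 0.1032]
orientation: [2.237, 2.203, 0.0]
contact_force: [-1.4, -1.0, 7.2]
gripper_width: 0.0214
grip_force: 73.1
time: 7.3
ee_pos: [0.5246, -0.0849, 0.1034]
orientation: [2.236, 2.202, 0.002]
contact_force: [-0.4, -0.9, 7.4]
gripper_width: 0.0214
grip_force: 73.0
[[ 0.0152  0.9999  0.0033  0.5246]
 [ 0.9999 -0.0152 -0.0013 -0.0849]
 [-0.0012  0.0033 -1.      0.1034]
 [ 0.      0.      0.      1.    ]]
```

```bash
python3 -m jog '[[[0,10,0,0,0,0,10],[0,20,0,0,0,0,10],[0,30,0,0,0,0,10],[0,42,0,0,0,0,10],[0,42,0,0,0,0,10]]]'; python3 -m jog '[[[0,0,0,0,0,0,10],[0,0,-15,0,0,0,10],[0,0,-50,0,0,0,10],[0,0,-100,0,0,0,10],[0,0,-110,0,0,0,10]]]'; python3 -m jog '[[[-50,-20,0,0,0,0,10],[-95,-60,0,0,0,0,10],[-110,-100,0,0,0,0,10],[-110,-110,0,0,0,0,10],[-110,-110,0,0,0,0,10]]]'; python3 - <<'E'
from h import *
T=tool();print(T.round(4))
im=robot.get_image("wrist");W=cloud(im,T)
t=robot.trace("wrist","panel_loose")or robot.trace("wrist","panel_done")
for q in t:
    X=W[q["region"]];print(q["confidence"],np.percentile(X[:,2],[2,50,98]).round(4),X.mean(0).round(3))
X=W.reshape(-1,3)
for i in range(7):
    c=np.array([.5026-.06+.02*i,-.0835]);m=(abs(X[:,0]-c[0])<.007)&(abs(X[:,1]-c[1])<.03);print(i,m.sum(),np.median(X[m,2]).round(4) if m.any() else 0)
cv2.imwrite("pics/d.png",im["color"])
E
```

```text
time: 7.8
ee_pos: [0.5679, -0.0856, 0.1038]
orientation: [2.235, 2.201, 0.005]
contact_force: [0.2, 0.2, 7.1]
gripper_width: 0.0214
grip_force: 73.0
time: 8.3
ee_pos: [0.5675, -0.0856, 0.2177]
orientation: [2.232, 2.198, 0.008]
contact_force: [0.2, -0.3, -1.7]
gripper_width: 0.0214
grip_force: 72.6
time: 8.8
ee_pos: [0.4511, -0.1938, 0.2115]
orientation: [-2.24, -2.2, 0.001]
contact_force: [-0.4, 0.3, -2.9]
gripper_width: 0.0213
grip_force: 72.3
[[ 0.0183  0.9998 -0.0019  0.4511]
 [ 0.9998 -0.0183  0.001  -0.1938]
 [ 0.001  -0.002  -1.      0.2115]
 [ 0.      0.      0.      1.    ]]
0.96 [0.0089 0.0132 0.015 ] [ 0.503 -0.082  0.014]
0 720 0.0132
1 741 0.0132
2 730 0.0133
3 721 0.0133
4 724 0.0133
5 727 0.0133
6 722 0.0134
```

View pics/d.png

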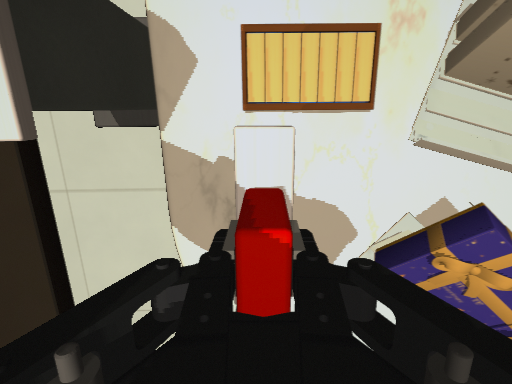

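All seven slats read 13.2–13.4 mm and no blue shows on the panel at (242–380, 24–108), so rolling is done. Going back to the rest.

```bash
python3 -m jog '[[[-50,-4,0,0,0,1.4,10],[-95,-8,0,0,0,1.4,10],[-130,-9,0,0,0,1.4,10],[-149,-9,0,0,0,1.4,10],[-149,-9,0,0,0,1.4,10]]]';python3 -m jog '[[[0,0,20,0,0,0,10],[0,0,40,0,0,0,10],[0,0,45,0,0,0,10],[0,0,45,0,0,0,10]]]'; python3 - <<'E'
from h import *
T=tool();print(T.round(4),T[:3,:3].T@(np.array([.4395,-.343,.1045])-T[:3,3])*1000)
im=robot.get_image("side");W=cloud(im)
for n in("brayer","rest"):
    t=robot.trace("side",n)
    if t:
        X=W[t[0]["region"]&(im["range_z"]>.05)];h=np.percentile(X[:,2],98)
        print(n,h.round(3),cv2.minAreaRect((X[abs(X[:,2]-h)<.006][:,:2]*1000).astype(np.float32)))
E
```

```text
time: 9.4
ee_pos: [0.443, -0.3444, 0.2112]
orientation: [2.266, 2.175, -0.001]
contact_force: [0.2, 1.6, -3.2]
gripper_width: 0.0211
grip_force: 72.2
time: 9.8
ee_pos: [0.4425, -0.341, 0.1664]
orientation: [-2.262, -2.177, -0.0]
contact_force: [-0.3, 0.3, -2.7]
gripper_width: 0.0211
grip_force: 72.1
[[ 0.0383  0.9993 -0.0014  0.4425]
 [ 0.9993 -0.0383  0.0017 -0.341 ]
 [ 0.0016 -0.0014 -1.      0.1664]
 [ 0.      0.      0.      1.    ]] [-2.2547986  -2.84094866 61.92450207]
brayer 0.215 ((441.02410888671875, -336.6798400878906), (47.11650466918945, 20.676326751708984), 87.23316955566406)
rest 0.057 ((421.48809814453125, -331.3577575683594), (122.23011016845703, 54.82012176513672), 65.06340026855469)
```

```bash
python3 -m jog '[[[-2,-1,20,0,0,0,10],[-2,-1,40,0,0,0,10],[-2,-1,50,0,0,0,10],[-2,-1,56,0,0,0,10],[-2,-1,60,0,0,0,10]]]';python3 -m jog '[[[0,0,1,0,0,0,10],[0,0,2,0,0,0,10],[0,0,2,0,0,0,10]]]'; python3 - <<'E'
from h import *
T=tool();print(T.round(4),robot.read_state()["contact_force"])
im=robot.get_image("side");cv2.imwrite("pics/e.png",cv2.resize(im["color"][80:200,240:400],(640,480)))
E
```

```text
time: 10.45
ee_pos: [0.4414, -0.3444, 0.1076]
orientation: [2.264, 2.176, -0.0]
contact_force: [0.1, 0.3, -3.0]
gripper_width: 0.0212
grip_force: 72.0
time: 10.75
ee_pos: [0.4412, -0.3443, 0.1058]
orientation: [2.264, 2.176, -0.0]
contact_force: [-0.2, -0.3, -3.8]
gripper_width: 0.0211
grip_force: 72.0
[[ 3.970e-02  9.992e-01  6.000e-04  4.412e-01]
 [ 9.992e-01 -3.970e-02 -7.000e-04 -3.443e-01]
 [-7.000e-04  7.000e-04 -1.000e+00  1.058e-01]
 [ 0.000e+00  0.000e+00  0.000e+00  1.000e+00]] [-0.16848799 -0.33914206 -3.81566021]
```

View pics/e.png

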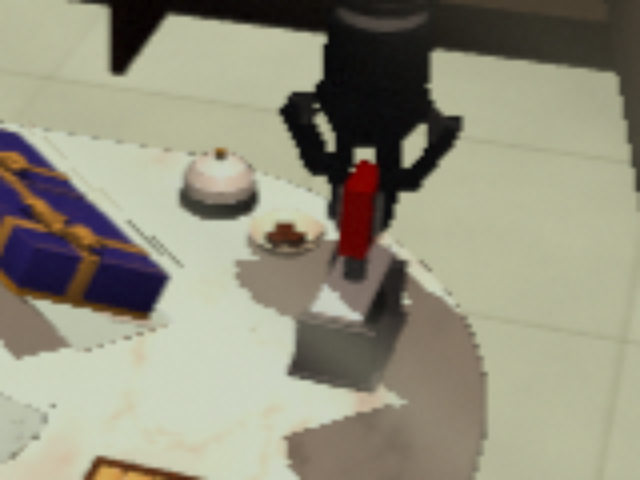

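The brayer hangs upright over the rest, with the grip at (358,210). I'm nudging 2 mm in y and lowering to contact.

```bash
python3 -m jog '[[[2,-1,0,0,0,0,10],[2,-1,1,0,0,0,10],[2,-1,2,0,0,0,10],[2,-1,2,0,0,0,10]]]';python3 -m jog '[[[0,0,0.5,0,0,0,10],[0,0,1,0,0,0,10],[0,0,1,0,0,0,10]]]'
```

```text
time: 11.2
ee_pos: [0.4401, -0.3419, 0.1038]
orientation: [2.265, 2.177, 0.0]
contact_force: [-1.5, 4.2, 3.2]
gripper_width: 0.0214
grip_force: 73.2
time: 11.5
ee_pos: [0.4401, -0.3419, 0.1024]
orientation: [-2.265, -2.177, -0.0]
contact_force: [-0.7, 3.1, 4.2]
gripper_width: 0.0211
grip_force: 73.2
```

```bash
python3 -m jog '[[[0,0,-1,0,0,0,10],[0,0,-1,0,0,0,10],[0,0,-1,0,0,0,26],[0,0,-1,0,0,0,35],[0,0,-1,0,0,0,70]]]' 20;python3 -m jog '[[[0,0,0,0,0,0,85],[0,0,0,0,0,0,85],[0,0,-20,0,0,0,85],[0,0,-70,0,0,0,85],[0,0,-120,0,0,0,85]]]';python3 -m jog '[[[0,0,-50,0,0,0,85],[0,0,-80,0,0,0,85],[0,0,-80,0,0,0,85],[0,0,-80,0,0,0,85]]]'; python3 - <<'E'
from h import *
T=tool();print(T[:3,3].round(3),robot.read_state()["contact_force"])
im=robot.get_image("wrist");W=cloud(im,T)
for n in("brayer","rest"):
    t=robot.trace("wrist",n)
    if t:
        X=W[t[0]["region"]&(im["range_z"]>.05)];h=np.percentile(X[:,2],98)
        print(n,h.round(3),cv2.minAreaRect((X[abs(X[:,2]-h)<.006][:,:2]*1000).astype(np.float32)))
cv2.imwrite("pics/f.png",np.hstack([cv2.resize(x,(400,300)) for x in(im["color"],robot.get_image("side")["color"])]))
E
```

```text
time: 12.0
ee_pos: [0.4401, -0.3425, 0.1031]
orientation: [2.265, 2.176, -0.001]
contact_force: [-0.1, 0.2, 0.2]
gripper_width: 0.0484
grip_force: 0.0
time: 12.5
ee_pos: [0.4396, -0.3417, 0.2239]
orientation: [-2.263, -2.175, 0.0]
contact_force: [0.8, -0.5, 0.2]
gripper_width: 0.085
grip_force: 0.0
time: 12.9
ee_pos: [0.44, -0.3421, 0.3034]
orientation: [2.264, 2.176, -0.0]
contact_force: [1.0, 0.3, -0.3]
gripper_width: 0.085
grip_force: 0.0
[ 0.44  -0.342  0.303] [ 0.95559621  0.33907532 -0.30083862]
brayer 0.152 ((440.01092529296875, -339.998046875), (45.70099639892578, 21.61803436279297), 87.19789123535156)
rest 0.055 ((439.78271484375, -340.7442626953125), (110.37039184570312, 58.2913703918457), 88.00459289550781)
```

View pics/f.png

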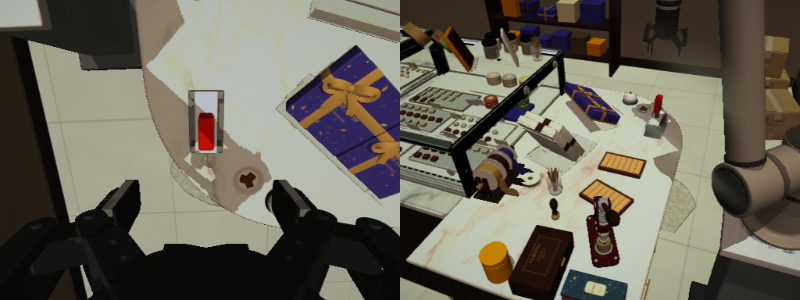

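The brayer stands upright and centred within 1 mm on its rest, at (206,133) in the wrist view and (656,105) in the side view. The panel at (622,164) shows no blue, and the bystanders haven't moved. I'm handing in.

```bash
python3 -c "
from plant import robot
print(robot.hand_in())"
```

```text
the job is handed in; nothing more can be done
None
```

The job is handed in after about 13 s of robot time: all seven slats measured flush with the rim, pressed at about 10 N with the spring neck well short of bottoming, and the brayer stands upright within about 1 mm of the middle of its rest, released.

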